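Thread the dismantled alternator's parts onto the kitting spindles

ROBOT

A 6-joint arm with a two-finger parallel gripper is mounted at the origin on the work surface. World frame = base frame: x ahead of the robot, y to its left, z up, the work surface at z = 0. Lengths are in mm, angles in rad, forces in N, time in s.
With the tool pointing down it reaches from about 350 to 975 mm from the base axis. Payload 7.1 kg.
Tool frame: the origin (TCP) lies on the front face of the gripper's body, between the roots of the fingers; the fingertips stand 80 mm ahead of it and the grasp point (between the pads) lies 61 mm ahead of it (env.tips_ahead is the distance from the TCP to the fingertips, in mm); z points along the fingers, y is the line along which they close (so a half turn about z gives the same grasp; the last joint's range is limited). The gripper opens to 88 mm and grips with 3 to 60 N. Pads are 20 mm wide; open, the fingers measure 115 mm over their backs; the gripper's body (75 mm by 178 mm) begins 61 mm behind the grasp point.
Start: joints at [-1.161, 0.423, 1.63, -0, 1.089, -0.019], TCP at [259.877, -568.392, 302.675] pointing down, gripper open.
Joint ranges: [-3, 3], [-0.9, 2.11], [0.09, 2.58], [-1.31, 4.45], [0.11, 2.69], [-2.54, 2.54]. Speed limits (rad/s): [2.39, 2.39, 3.01, 3.14, 3.14, 3.14].

INTERFACE

Orientations are given as a unit quaternion [x, y, z, w].
In Python, from station import env, set_gripper, viewer, workorder gives the robot as it stands. Calls block until the motion is done:
- env.reach(position, orientation): joint-space move of the TCP to a pose.
- env.move_l(position, rot=None, rate=150, f_stop=None): straight line of the TCP; rot=None keeps the orientation; rate is the mean speed in mm/s. With f_stop (N) it stops when the force on the tool has changed by that much, and returns True; else False.
- env.move_joints(angles): joint-space move.
- set_gripper(opening): finger opening in mm; the grip force is fixed at half the most; returns when the fingers have stopped.
- env.hold(seconds).
- env.ik(position, orientation): joint angles nearest the present ones, or None.
- env.read_state(): the state.
- viewer.camera(name): name is "scene" or "side" or "wrist"; returns the picture (400x640x3 uint8, blue, green, red); there is no depth.
- viewer.camera_params(name): a dict with "fx", "fy", "cx", "cy" (pixels), "pose" (4x4, takes a point from camera to world coordinates); the wrist camera has in their place "tool_from_camera" (4x4, takes a point from camera to tool coordinates, whose origin is the TCP and whose axes are the flange's). Camera axes: x right, y up, looking along -z (the intrinsics and any distortion apply to the point x, -y, -z); pixel columns grow to the right and rows downward; lengths in mm; the calibration is good to about 2 mm. A picture is of the moment at which its call begins: read the wrist's pose just before it. camera_params takes no time and is no camera call.
A pose or a line that the arm cannot do raises env.IKError and nothing moves.
- workorder.sign_off(): hands the job in; it is judged then, once.
The state is a dict: "time_s": time; "qpos": joint angles; "dq": joint speeds; "tau": joint torques, N m; "tool_pos": TCP position; "orientation": TCP orientation; "force": force on the tool from outside, world axes, zero at the start; "wrist_torque": the same for the moment, N m; "width": finger opening in mm; "grip_force": force on a finger pad.
Only numpy, scipy, OpenCV 4.12 (cv2) and the standard library are available. Lean on these libraries where they do the work, as an engineer would, in place of code of your own. Each camera call takes 0.05 s, during which the arm holds its last target. There are 200 camera calls.

TASK

Put the parts of the dismantled alternator on the two kitting spindles in assembly order, lying flat one on top of another. On the red-based spindle thread the silver fan first, hub upwards, then the brass spacer, then the black-grooved steel pulley on top; on the blue-based spindle thread the ball bearing with the green seal first and then the white slip ring drum with its two copper bands. Leave the oil can, the screwdriver and the wrench where they are.

Things in the scene. Friction and masses are not known exactly. Their poses are not given: they have to be found in the camera images.
- fan_centre (a point): Pale silver aluminium cooling fan, 34 mm high: a bladed disc 86 mm across, from its underside to 11 mm above it, with a hub 34 mm in diameter standing up from the disc to the full height (23 mm of hub to grip). A 20 mm hole runs right through it along its upright axis. This point is its centre, on the axis half-way up; z is up along the axis. It lies loose on the bench, flat, hub up. 0.11 to 0.2 kg.
- spacer_centre (a point): Plain brass spacer ring, 36 mm in diameter and 16 mm high. A 20 mm hole runs right through it along its upright axis. This point is its centre, on the axis half-way up; z is up along the axis. It lies loose on the bench, flat. 0.06 to 0.1 kg.
- pulley_centre (a point): Steel belt pulley, 56 mm in diameter and 26 mm high, with five black grooves round its side and a black ring on its top face. A 20 mm hole runs right through it along its upright axis. This point is its centre, on the axis half-way up; z is up along the axis. It lies loose on the bench, flat. 0.22 to 0.39 kg.
- bearing_centre (a point): Steel ball bearing with an green seal ring on its face, 47 mm in diameter and 14 mm high. A 20 mm hole runs right through it along its upright axis. This point is its centre, on the axis half-way up; z is up along the axis. It lies loose on the bench, flat. 0.09 to 0.16 kg.
- slipring_centre (a point): White plastic slip ring drum with two copper bands round its side, 34 mm in diameter and 36 mm high. A 20 mm hole runs right through it along its upright axis. This point is its centre, on the axis half-way up; z is up along the axis. It lies loose on the bench, flat. 0.06 to 0.11 kg.
- red_spindle: Kitting spindle with a red round base, fixed to the bench: base 80 mm in diameter and 15 mm high, on which the first part rests, and in its middle an upright steel post 10 mm in diameter that ends 77 mm above the bench, its last 12 mm tapering to a 3 mm point. Origin: centre of the base's underside, on the bench; z is up along the post.
- blue_spindle: Kitting spindle with a blue round base, fixed to the bench: like the red one (base 80 mm in diameter, 15 mm high, post 10 mm in diameter with a 12 mm taper to a 3 mm point), but its post ends 61 mm above the bench. Origin: centre of the base's underside, on the bench; z is up along the post.
- oil_can: Blue oil can, 68 mm in diameter, 135 mm high over its thin brass spout, standing on the bench; not to be disturbed. Origin: centre of its underside.
- screwdriver: Screwdriver with a red handle, 200 mm long, lying on the bench; not to be disturbed. Origin: on the bench under its middle, x along it towards the tip.
- wrench: Steel wrench, 190 mm long, lying on the bench beyond the work; not to be disturbed. Origin: on the bench under its middle, x along it.
Things that resemble listed ones, but are neither listed nor needed, are in the scene too. Several things look just like the part that bears pulley_centre: the one meant starts farthest from the robot's base. Of the things shaped like the part that bears spacer_centre, the brass one is meant.

How it is judged:
By the outcome, as a careful person would: the job done as asked, in the order asked, and still so for the second after the job is handed in, with the robot touching nothing.
It also fails if it takes over 136 s, if anything falls off the work surface, if the arm or the gripper's body presses on something with over 40 N, if the wrist force passes 120 N, or if a joint passes its speed limit or range.

## Working session

There is one attempt and no reset: what is moved stays moved. The work goes in short steps, each a Python script; the robot and the scene stay as the last script left them, time stands still between calls to the robot, and variables do not carry over. Pictures are saved under pics/ and viewed, at most 14 in all, crops included, and the job is handed in when it is done.

```bash
ls; mkdir -p pics
python3 - <<'E'
from station import env,set_gripper,viewer,workorder
import cv2
for n in("scene","side","wrist"):
    cv2.imwrite(f"pics/{n}0.png",viewer.camera(n)); p=viewer.camera_params(n); print(n,{k:(v.round(3).tolist() if hasattr(v,'round') and hasattr(v,'tolist') else v) for k,v in p.items()})
s=env.read_state();print(s['time_s'],s['orientation'],s['force'])
E
```

```text
pics
scene {'fx': 458.3480786957629, 'fy': 458.3480786957629, 'cx': 315.2601244898943, 'cy': 197.21011377556002, 'pose': [[0.544, -0.573, 0.613, 1246.89], [0.839, 0.355, -0.413, -453.693], [0.019, 0.738, 0.674, 806.217], [0.0, 0.0, 0.0, 1.0]]}
side {'fx': 459.8736731719709, 'fy': 459.8736731719709, 'cx': 324.28547612484743, 'cy': 193.80592011983725, 'pose': [[-0.872, 0.284, -0.4, 50.016], [-0.49, -0.534, 0.689, 874.999], [-0.018, 0.796, 0.605, 834.519], [0.0, 0.0, 0.0, 1.0]]}
wrist {'fx': 297.7393737681234, 'fy': 297.7393737681234, 'cx': 319.2254624112246, 'cy': 197.7514693552925, 'tool_from_camera': [[0.0, 0.958, 0.285, 77.99], [1.0, -0.0, 0.001, -1.501], [0.001, 0.285, -0.958, -82.729], [0.0, 0.0, 0.0, 1.0]]}
0.15 [ 9.77104266e-01  2.12760234e-01 -1.16362787e-04 -5.68272647e-04] [-0.21158359  0.09073518  0.74167164]
```

View pics/scene0.png

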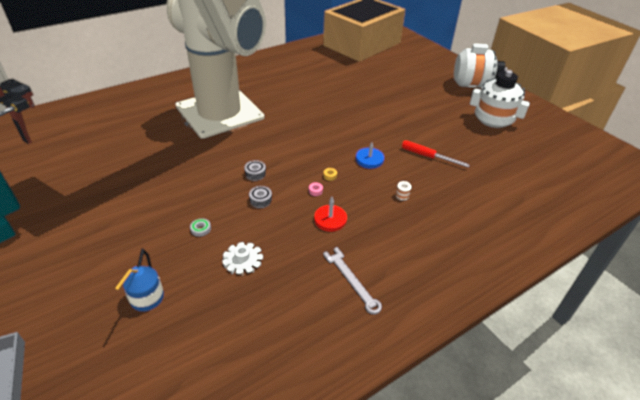

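View pics/side0.png

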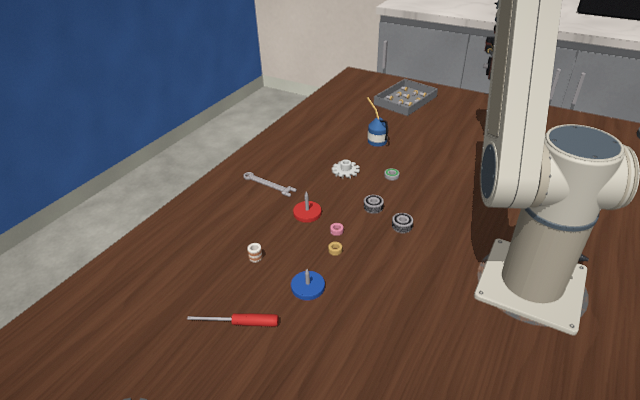

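The scene view shows, in pixels: fan (243,258), bearing (200,228), pulleys (255,170) and (260,196), pink ring (316,188), brass ring (330,174), blue spindle (370,157), red spindle (331,218) and drum (403,190). The side view shows the same layout. I'll cast rays from both views and compare them.

```bash
cat > h.py <<'E'
from station import env,set_gripper,viewer,workorder
import numpy as np,cv2
from scipy.spatial.transform import Rotation as R
def cam(n):
    """calibration and, for the wrist, the pose at this moment"""
    p=viewer.camera_params(n)
    if n=="wrist":
        s=env.read_state();T=np.eye(4);T[:3,:3]=R.from_quat(s['orientation']).as_matrix();T[:3,3]=s['tool_pos']
        P=T@np.array(p['tool_from_camera'])
    else: P=np.array(p['pose'])
    return p,P
def ray(c,px):
    p,P=c;d=P[:3,:3]@np.array([(px[0]-p['cx'])/p['fx'],-(px[1]-p['cy'])/p['fy'],-1]);return P[:3,3],d
def onz(c,px,z):
    o,d=ray(c,px);return (o+d*(z-o[2])/d[2])
def proj(c,X):
    p,P=c;q=P[:3,:3].T@(np.asarray(X,float)-P[:3,3]);return np.array([p['cx']+p['fx']*q[0]/-q[2],p['cy']-p['fy']*q[1]/-q[2]])
def down(yaw):  # tool y axis along world angle yaw (mod pi)
    y=np.array([np.cos(yaw),np.sin(yaw),0]);z=np.array([0,0,-1.]);return R.from_matrix(np.c_[np.cross(y,z),y,z]).as_quat()
E
python3 - <<'E'
from h import *
L={'fan':((243,258),(345,169),10),'bearing':((200,227),(392,174),14),'pulA':((255,168),(402,220),26),'pulB':((260,195),(373,202),26),'pink':((316,187),(337,228),14),'brass':((330,173),(335,247),14),'slip':((404,184),(254,247),36),'red':((331,218),(307,211),12),'blue':((370,158),(308,286),12),'can':((142,300),(377,138),10),'wr1':((333,257),(290,190),5),'wr2':((373,305),(248,177),5),'sd1':((405,146),(275,321),10),'sd2':((467,166),(190,318),5)}
a,b=cam('scene'),cam('side')
for k,(p,q,z) in L.items():
    A,B=onz(a,p,z),onz(b,q,z);print(k,A[:2].round(),B[:2].round(),np.hypot(*((A+B)/2)[:2]).round())
print(down(0.3),R.from_quat(env.read_state()['orientation']).as_matrix().round(2).tolist())
E
```

```text
fan [ 607. -214.] [ 601. -210.] 640.0
bearing [ 471. -259.] [ 456. -248.] 528.0
pulA [354. -51.] [343. -43.] 351.0
pulB [457. -90.] [444. -78.] 458.0
pink [494.  55.] [488.  56.] 494.0
brass [466. 119.] [458. 123.] 478.0
slip [625. 241.] [625. 239.] 670.0
red [609.  24.] [598.  30.] 604.0
blue [468. 255.] [453. 267.] 529.0
can [ 598. -439.] [ 591. -435.] 738.0
wr1 [709. -38.] [699. -38.] 705.0
wr2 [859. -41.] [854. -34.] 857.0
sd1 [475. 382.] [465. 385.] 607.0
sd2 [635. 474.] [638. 466.] 791.0
[0.59349802 0.80483545 0.         0.        ] [[0.91, 0.42, -0.0], [0.42, -0.91, 0.0], [0.0, -0.0, -1.0]]
```

Rays from the two views agree to within about 10 mm, and pulB is the farther pulley. Next are two wrist pictures from above.

Run:
```python
from h import *
q=down(-np.pi/2); C=[]
for i,y in enumerate((-130,160)):
    env.reach([460,y,300],q); c=cam('wrist'); im=viewer.camera('wrist'); cv2.imwrite(f'pics/w{i}.png',im); C.append(c[1])
    print(env.read_state()['time_s'],env.read_state()['qpos'])
np.save('C.npy',C)
```

```text
1.9583 [-3.01522618e-01  2.10356959e-01  1.94829759e+00 -1.42276066e-04
  9.82687360e-01  1.27006938e+00]
3.125 [ 3.08239246e-01  2.23698936e-01  1.93067699e+00 -2.94267360e-04
  9.87321854e-01  1.88046217e+00]
```

View pics/w0.png

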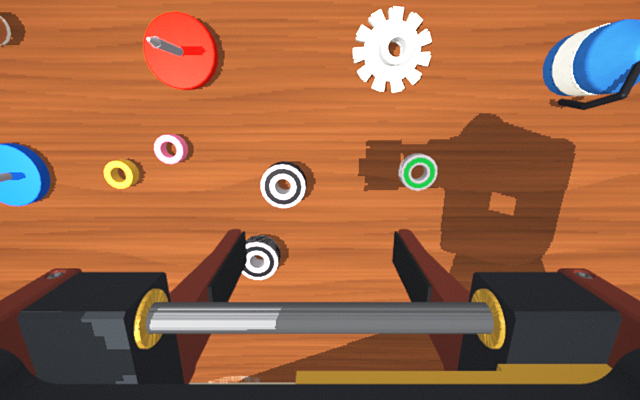

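View pics/w1.png

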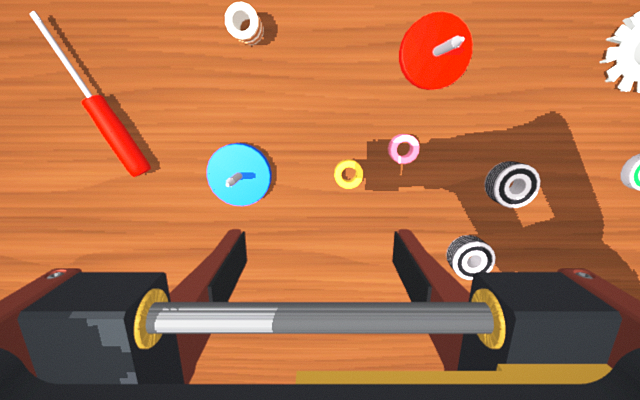

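w0 shows the fan at (392,49), bearing (418,172), far pulley (284,185), and red post tip (149,41). w1 shows the drum top at (243,21), red post tip (461,41), blue base (239,175), brass ring (349,174), and pink ring (404,149). Next I fit circles to the masks after projecting them onto each top plane.

```bash
cat >> h.py <<'E'
def circ(im,c,lo,hi,z,near,rad=60,v=False):
    """largest HSV blob near px -> (centre xy, diameter) of its outline cast on plane z"""
    m=cv2.inRange(cv2.cvtColor(im,cv2.COLOR_BGR2HSV),np.array(lo),np.array(hi))
    w=np.zeros_like(m);cv2.circle(w,tuple(int(round(t)) for t in near),rad,255,-1);m&=w
    k=max(cv2.findContours(m,cv2.RETR_EXTERNAL,cv2.CHAIN_APPROX_NONE)[0],key=cv2.contourArea)
    k=cv2.convexHull(k)[:,0]
    g=np.array([onz(c,t,z)[:2] for t in k],np.float32);(x,y),r=cv2.minEnclosingCircle(g)
    e=cv2.minAreaRect(g)
    return np.array([x,y]).round(1),round(2*r,1),np.round(e[0],1),np.round(e[1],1)
E
python3 - <<'E'
from h import *
P=np.load('C.npy');p=viewer.camera_params('wrist');c=[(p,P[0]),(p,P[1])];I=[cv2.imread(f'pics/w{i}.png') for i in(0,1)]
for i,n in((0,(180,50)),(1,(436,50))): print('red',circ(I[i],c[i],(0,150,80),(6,255,255),15,n))
print('blue',circ(I[1],c[1],(90,120,100),(120,255,255),15,(239,175),50))
for i,n in((0,(121,174)),(1,(349,174))): print('brass',circ(I[i],c[i],(20,130,100),(35,255,255),16,n,25))
print('green',circ(I[0],c[0],(45,100,80),(85,255,255),14,(418,172),30))
print('fan',circ(I[0],c[0],(0,0,150),(180,60,255),11,(392,49),46))
print('slip',circ(I[1],c[1],(0,0,170),(180,40,255),36,(243,21),30))
for i,n in((0,(284,185)),(1,(517,185))):
  print('pul',circ(I[i],c[i],(0,0,0),(180,70,255),26,n,32))
print('redtip',onz(c[0],(149,41),77).round(1),onz(c[1],(461,41),77).round(1),'bluetip',onz(c[1],(233,183),61).round(1))
for i,n in((0,(284,185)),(1,(519,186)),): print('pulhole',onz(c[i],n,26).round(1))
for i,n in((0,(259,260)),): print('pulAhole',onz(c[i],n,26).round(1))
print(onz(c[0],(397,46),34),'fan', onz(c[0],(418,172),14),'bearing',onz(c[1],(242,20),36),'slip',onz(c[1],(404,149),14),'pink')
b=[I[1][130:230,180:300],I[1][0:60,200:290],I[0][0:100,345:445],I[1][0:95,390:490]]
cv2.imwrite('pics/crop.png',np.hstack([cv2.resize(x,(200,200*x.shape[0]//x.shape[1]),interpolation=2)[:130] if 0 else cv2.resize(x,(200,200),interpolation=2) for x in b]))
E
```

```text
red (array([599. ,  26.7]), 83.9, array([599.1,  26.7]), array([83.4, 79.5]))
red (array([598.4,  30. ]), 82.7, array([599.5,  29.8]), array([79.2, 81.9]))
blue (array([459.2, 262.2]), 81.7, array([458.9, 261.8]), array([79. , 78.3]))
brass (array([461.5, 122.2]), 42.4, array([459.4, 123.9]), array([35.9, 36.1]))
brass (array([459.4, 124.3]), 38.2, array([459.3, 124.4]), array([35.4, 35.8]))
green (array([ 460.6, -254.7]), 39.3, array([ 460.7, -254.9]), array([38.4, 37.2]))
fan (array([ 601. , -211.6]), 90.1, array([ 601.2, -211.6]), array([89., 88.]))
slip (array([625.4, 241.3]), 34.6, array([625.5, 241.3]), array([33.1, 33.3]))
pul (array([448.3, -83.6]), 60.0, array([447.8, -83.8]), array([55.9, 57.2]))
pul (array([449.2, -77.6]), 70.1, array([447.7, -77.1]), array([68.7, 56.1]))
redtip [598.2  28.5  77. ] [598.   29.2  77. ] bluetip [459.  256.4  61. ]
pulhole [447.8 -85.7  26. ]
pulhole [446.5 -86.2  26. ]
pulAhole [344.8 -48.9  26. ]
[ 601.78142672 -211.80212386   34.        ] fan [ 461.64480581 -253.63765445   14.        ] bearing [625.76987833 240.16741645  36.        ] slip [490.49046838  56.13140446  14.        ] pink
```

View pics/crop.png

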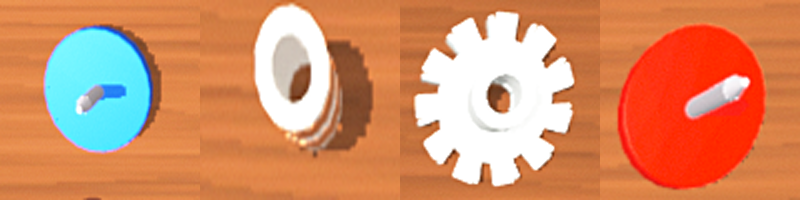

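The crops confirm the blue tip at about (228,182), which casts to roughly (459,262) and agrees with the blue base fit. Diameters come out as expected (80, 36, 34, 86, 56). Close looks at the targets come next.

Run:
```python
from h import *
q=down(-np.pi/2); T={}
tg=[('blue',459,262,15,(90,120,100),(120,255,255),60),('slip',625.6,241,36,(0,0,170),(180,40,255),45),('red',598.5,28.8,15,(0,150,80),(6,255,255),65),('brass',459.4,124,16,(20,130,100),(35,255,255),40),('pul',447.3,-85.5,26,(0,0,0),(180,70,255),45),('bearing',461,-254.5,14,(45,100,80),(85,255,255),40),('fan',601.5,-211.7,11,(0,0,150),(180,60,255),70)]
rows=[]
for n,x,y,z,lo,hi,r in tg:
    env.reach([x,y,200],q);c=cam('wrist');im=viewer.camera('wrist');px=proj(c,[x,y,z])
    cv2.imwrite(f'pics/c_{n}.png',im)
    print(n,px.round(),*circ(im,c,lo,hi,z,px,r))
    u,v=px.astype(int);k=im[v-70:v+70,u-70:u+70].copy();rows.append(cv2.resize(k,(200,200),interpolation=2))
rows.append(rows[0]*0)
cv2.imwrite('pics/close.png',np.vstack([np.hstack(rows[:4]),np.hstack(rows[4:])]));print(env.read_state()['time_s'])
```

```text
blue [320. 196.] [458.7 262.8] 80.4 [458.5 262.9] [79.4 78.7]
slip [320. 201.] [626.1 241.7] 34.6 [626.  241.7] [34.5 33.1]
red [322. 196.] [600.9  28.3] 80.8 [600.9  28.8] [79.8 79.4]
brass [322. 198.] [460.3 124.3] 37.8 [460.5 124. ] [37.  34.8]
pul [321. 199.] [448.1 -82.6] 59.7 [447.4 -83.7] [56.1 57.7]
bearing [322. 195.] [ 460.7 -254.9] 38.8 [ 460.5 -255.1] [37.1 37.7]
fan [322. 193.] [ 600.9 -211.9] 90.1 [ 601.3 -211.7] [88.7 88.7]
8.5917
```

View pics/close.png

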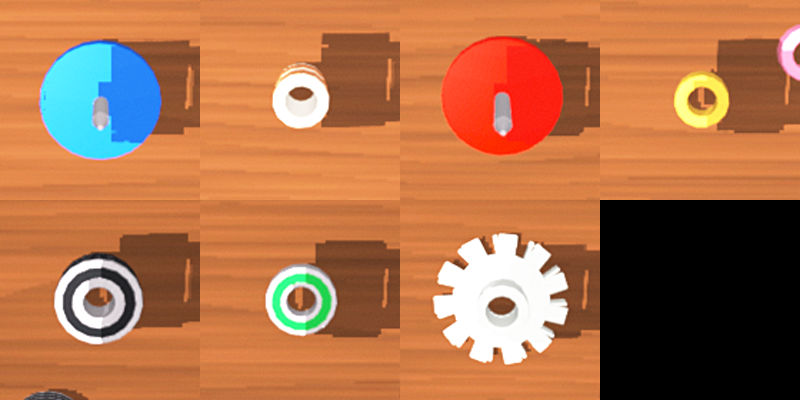

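All parts match their expected sizes. The close views also show the pulley, bearing and fan centred to within about 2 mm. I'll start with the fan.

```bash
cat >> h.py <<'E'
Q=down(-np.pi/2)
RED=[599.8,28.6];BLUE=[458.7,262.5]
def pick(xy,tip,open_,dia):
    set_gripper(open_); env.reach([*xy,tip+80+60],Q)
    if env.move_l([*xy,tip+80],rate=100,f_stop=12): print('touched going down',env.read_state()['tool_pos']);return False
    set_gripper(dia-12); w=env.read_state()['width']; print('width',round(w,1),'want',dia)
    env.move_l([*xy,tip+80+115],rate=150); w=env.read_state()['width'];print('lifted',round(w,1));return abs(w-dia)<3
def place(xy,bottom,grip,open_,lift=130):
    """lower so the part's underside is at z=bottom; grip = tip height above the underside"""
    env.reach([*xy,80+grip+95],Q); z=80+grip+bottom
    env.move_l([*xy,z+6],rate=60,f_stop=15) and print('STOP early',env.read_state()['tool_pos'],env.read_state()['force'])
    hit=env.move_l([*xy,z-1.5],rate=20,f_stop=6); s=env.read_state()
    print('down',hit,'underside z',round(s['tool_pos'][2]-80-grip,1),'want',bottom,s['force'].round(1) if hasattr(s['force'],'round') else s['force'])
def release(open_,up=120):
    p=env.read_state()['tool_pos'];set_gripper(open_);env.move_l([p[0],p[1],p[2]+up],rate=150);print('t',env.read_state()['time_s'])
E
python3 - <<'E'
from h import *
def at(x,y):
    p=viewer.camera_params('wrist');T=np.eye(4);T[:3,:3]=R.from_quat(Q).as_matrix();T[:3,3]=[x,y,200];return p,T@np.array(p['tool_from_camera'])
print('redtip',onz(at(598.5,28.8),(323.1,218.4),77),'bluetip',onz(at(459,262),(320,215),61))
if pick([601.2,-211.8],14,60,34): place(RED,15,14,60)
s=env.read_state();print(s['time_s'],s['width'])
E
```

```text
redtip [598.79703987  27.24220764  77.        ] bluetip [456.16225843 262.69460378  61.        ]
width 33.6 want 34
lifted 33.7
down True underside z 15.0 want 15 [-0.5 -0.1  3.3]
14.4167 33.63053042809612
```

The fan is down on the base at z 15. I'll release it, then pick and place the spacer.

Run:
```python
from h import *
release(60,150); env.reach([*RED,260],Q);cv2.imwrite('pics/r1.png',viewer.camera('wrist'))
if pick([460.2,124.1],2.5,56,36): place(RED,49,2.5,56)
s=env.read_state();print(s['time_s'],s['width']);cv2.imwrite('pics/s1.png',viewer.camera('side'))
a=cv2.imread('pics/r1.png')[80:320,180:460];b=cv2.imread('pics/s1.png')[130:330,180:420]
cv2.imwrite('pics/v1.png',np.hstack([cv2.resize(a,(400,343)),cv2.resize(b,(400,343))]))
```

```text
t 16.175
width 34.1 want 36
lifted 34.3
down True underside z 49.3 want 49 [-0.7  0.3  3.8]
21.6333 34.0668772211226
```

View pics/v1.png

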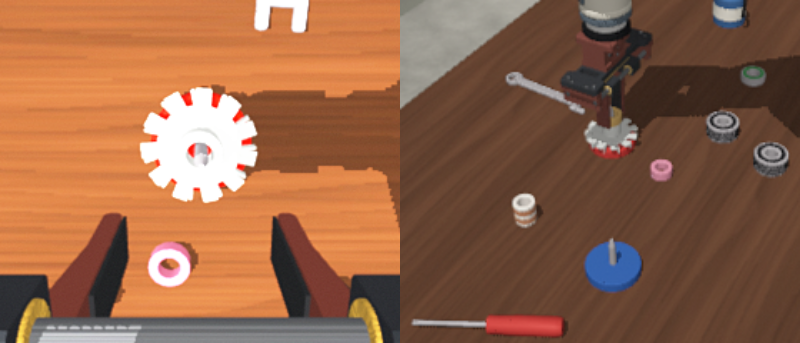

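The fan is seated flat with the post through its hole at (200,152), and the spacer is held at hub height over the red post. I'll release it and check.

Run:
```python
from h import *
release(56,150); env.reach([*RED,260],Q);cv2.imwrite('pics/r2.png',viewer.camera('wrist'))
ok=pick([447.5,-84.5],3,76,56); print(ok,env.read_state()['time_s'])
cv2.imwrite('pics/w2.png',viewer.camera('wrist'))
cv2.imwrite('pics/s2.png',viewer.camera('side'))
a=cv2.imread('pics/r2.png')[80:320,180:460];b=cv2.imread('pics/w2.png')[100:340,180:460]
cv2.imwrite('pics/v2.png',np.hstack([cv2.resize(a,(400,343)),cv2.resize(b,(400,343))]))
```

```text
t 23.3833
width 56.5 want 56
lifted 55.9
True 27.2333
```

View pics/v2.png

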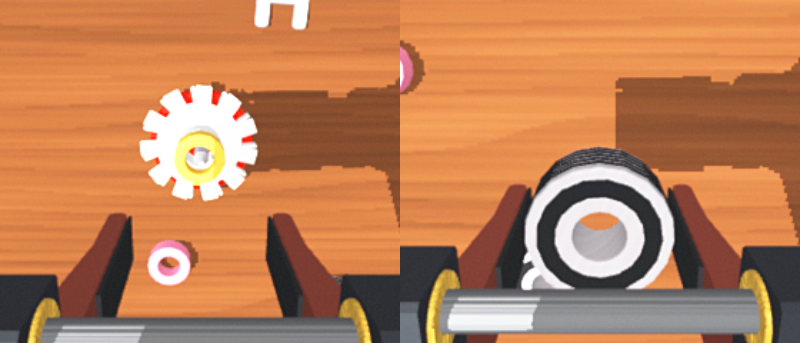

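The spacer lies flat on the hub with the post at about (203,155) inside its hole, and the pulley is held level. I'll place the pulley, then fetch the bearing.

Run:
```python
from h import *
place(RED,65,3,76); release(76,120); env.reach([*RED,260],Q);cv2.imwrite('pics/r3.png',viewer.camera('wrist'))
ok=pick([460.6,-254.9],2.5,68,47)
if ok: place(BLUE,15,2.5,68)
print(env.read_state()['time_s'])
cv2.imwrite('pics/s3.png',viewer.camera('side'))
a=cv2.imread('pics/r3.png')[80:320,180:460];b=cv2.imread('pics/s3.png')[150:320,220:420]
cv2.imwrite('pics/v3.png',np.hstack([cv2.resize(a,(400,343)),cv2.resize(b,(400,343))]))
```

```text
down True underside z 65.5 want 65 [-1.4  0.   4.6]
t 30.5
width 46.0 want 47
lifted 46.5
down True underside z 15.2 want 15 [0.6 0.1 2.2]
38.2083
```

View pics/v3.png

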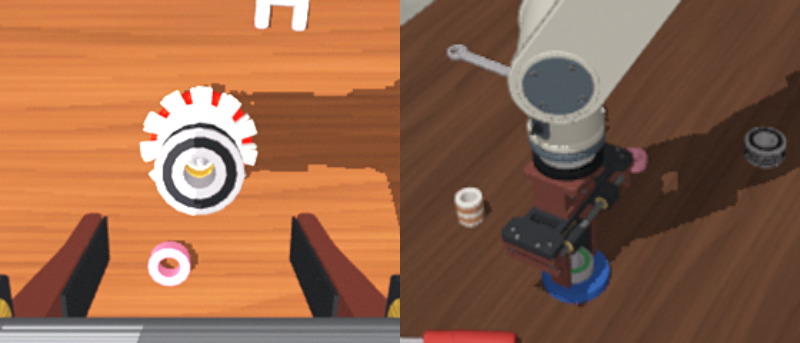

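The pulley sits on the spacer with the post tip in its hole at (200,160), and the bearing is down on the blue base. The drum goes on last.

Run:
```python
from h import *
release(66,150); env.reach([*BLUE,260],Q);cv2.imwrite('pics/b1.png',viewer.camera('wrist'))
if pick([625.8,241.5],10,56,34): place(BLUE,29,10,56)
release(54,120); env.reach([460,150,320],Q)
cv2.imwrite('pics/w4.png',viewer.camera('wrist'));cv2.imwrite('pics/s4.png',viewer.camera('scene'))
a=cv2.imread('pics/b1.png')[80:320,180:460];b=cv2.imread('pics/w4.png')[0:240,180:460];d=cv2.imread('pics/s4.png')[110:280,180:430]
cv2.imwrite('pics/v4.png',np.hstack([cv2.resize(x,(265,300)) if 0 else cv2.resize(x,None,fx=300/x.shape[0]*.85,fy=300/x.shape[0]*.85)[:255] for x in(a,b)]))
cv2.imwrite('pics/v5.png',cv2.resize(d,None,fx=3,fy=3,interpolation=2))
```

```text
t 39.9333
width 32.9 want 34
lifted 32.7
down True underside z 29.3 want 29 [ 0.1 -0.4  4.6]
t 47.325
```

View pics/v4.png

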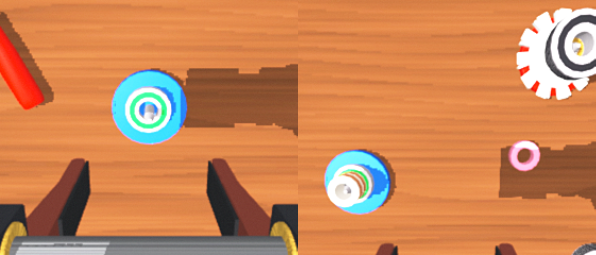

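View pics/v5.png

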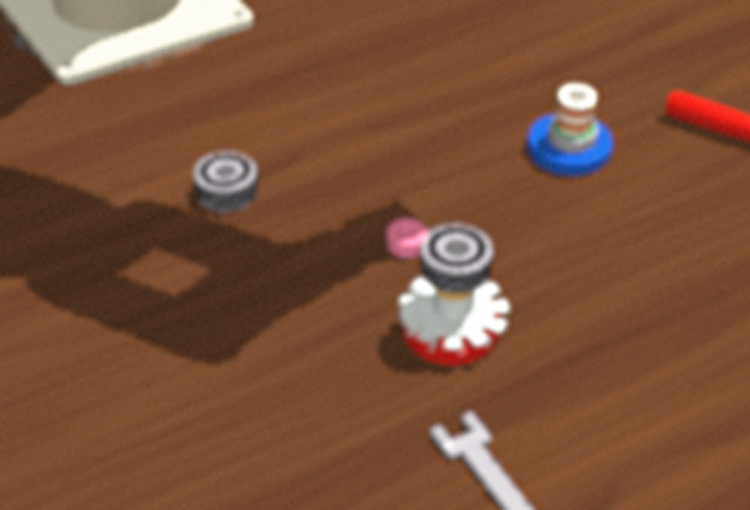

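The red stack at (456,290) holds fan, spacer and pulley, and the blue stack at (575,120) holds bearing and drum. Both lie flat and upright, and the tools are where they were.

```bash
python3 -c "
from h import *
print(workorder.sign_off())"
```

```text
the job is handed in; nothing more can be done
None
```

The job is handed in: the red spindle holds the fan (hub up), brass spacer and pulley, the blue spindle holds the bearing and slip ring drum, and the oil can, screwdriver and wrench were not touched; robot time was about 48 s of the 136 s allowed, and sign-off returned no verdict.

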